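# Slide the lamp carriage past the spring stop

## Robot

A 6-joint arm with a two-finger parallel gripper is mounted at the origin on a cart in front of the work surface, level with it; the furniture and walls round the work are solid. World frame = base frame: x ahead of the robot, y to its left, z up, the work surface at z = 0. Lengths are in m, angles in rad, forces in N, time in s.
With the tool pointing down it reaches from about 0.3 to 0.775 m from the base axis. Payload 14.6 kg.
Tool frame: the origin (TCP) lies at the very end of the fingers, on their centre line; the grasp point (between the pads) lies 19 mm behind it; z points along the fingers, y is the line along which they close (so a half turn about z gives the same grasp; the last joint's range is limited). The gripper opens to 94 mm and grips with 3 to 60 N. Pads are 16 mm wide; open, the fingers measure 119 mm over their backs; the gripper's body (75 mm by 177 mm) begins 78 mm behind the grasp point.
Start: joints at [1.046, 0.3, 1.521, -0, 1.321, -0.067], TCP at [0.243, 0.493, 0.205] pointing down, gripper open.
Joint ranges: [-3.03, 3.03], [-0.79, 2.21], [0.23, 2.52], [-1.04, 4.18], [0, 3.07], [-2.55, 2.55]. Speed limits (rad/s): [2.22, 2.22, 2.57, 3.14, 3.14, 3.14].

## Interface

Orientations are given as a 3x3 rotation matrix whose columns are the frame's x, y, z axes.
In Python, from bench import * gives the robot as it stands. Calls block until the motion is done:
- movep(position, orientation): joint-space move of the TCP to a pose.
- servo_line(position, feed=0.15, ori=None, max_force=None): straight line of the TCP; ori=None keeps the orientation; feed is the mean speed in m/s. With max_force (N) it stops when the force on the tool has changed by that much, and returns True; else False.
- set_joints(angles): joint-space move.
- set_gripper(opening, grip_force=None): finger opening in m; grip_force is the grip in N (None keeps the last); returns when the fingers have stopped.
- sleep(seconds).
- inverse_kinematics(position, orientation): joint angles nearest the present ones, or None.
- capture(name): name is "scene" or "top" or "wrist"; returns a dict with "color" (480x640x3 uint8, red, green, blue), "z_map" (480x640 float32, m along the optical axis (not along the pixel's ray), 0 where there is no reading), "K" (3x3 intrinsics, pixels), "cam_to_world" (4x4, takes a point from camera to world coordinates). Camera axes: x right, y down, z forward; pixel columns grow to the right and rows downward; lengths in m; the calibration is good to about 2 mm. A picture is of the moment at which its call begins.
A pose or a line that the arm cannot do raises MotionError and nothing moves.
- sign_off(): hands the job in; it is judged then, once.
Readings, each from a call of its own:
- read_time_s(): time.
- read_joint_positions(): joint angles.
- read_joint_velocities(): joint speeds.
- read_effort(): joint torques, N m.
- read_position(): TCP position.
- read_tcp_rot(): TCP orientation.
- read_wrist_force(): force on the tool from outside, world axes, zero at the start.
- read_torque(): the same for the moment, N m.
- read_finger_gap(): finger opening in m.
- read_finger_force(): force on a finger pad.
Only numpy, scipy, OpenCV 4.12 (cv2) and the standard library are available. Lean on these libraries where they do the work, as an engineer would, in place of code of your own. Each camera call takes 0.05 s, during which the arm holds its last target. There are 200 camera calls.

## Task

The lamp carriage of the optical bench is parked behind the spring stop: the brass pin stands up in its way. Press the red thumb pad fully down with the fingertips and, while holding it down, push the carriage by its steel push tab past the pin and on until it rests against the far end stop; then let go, so that the pin springs up behind the carriage, and move clear. Grip and lift nothing, do not ram the carriage against the raised pin, do not touch the lamp or the lens, and leave the things lying about where they are.

Things in the scene. Friction and masses are not known exactly. Their poses are not given: they have to be found in the camera images.
- bench: Optical bench: aluminium rail, 412 mm long, 52 mm wide, top 36 mm above the table, fixed. Origin: on the table under the rail's middle. y along the rail, z up. The carriage is to be slid towards -y, where end stop (y = -0.172) and lens (y = -0.192) stand. Push tab and thumb pad are on the -x side, facing the robot.
- carriage (a joint): Travel (m) of the grey lamp carriage, which cannot leave the rail: 0 at the rear (its middle at bench y = +0.12), grows towards bench -y, 0.234 against the end stop. Plate 90 mm long, 92 mm wide, 38 to 48 mm above the table. About 1.2 N of friction; stays where left. Starts at 0.005 to 0.06, behind the pin.
- push_tab: Upright steel tab bolted to the carriage's front corner on the robot's side: 44 mm wide across the rail (x), 8 mm thick, 37 to 65 mm above the table, rubber on its rear face. Origin: middle of this rear face, the one to push on; it looks to bench +y, lies 66 mm to -x of the rail's middle line and 10 mm behind the carriage's front edge. Axes as the bench's.
- stop: Spring stop: dark steel guide block, 32 mm high, clamped beside the rail, fixed; its place along the rail differs from run to run. Origin: on the rail's middle line at table height, level with the pin. Axes as the bench's. Block from x = -0.028 to -0.052, y = -0.025 to +0.025. The raised pin stops the carriage when the push tab's rear face is at y = +0.015 here.
- pin_top (a point): Top of the brass pin, 10 mm thick, 50 mm above the table when up (12 mm above the carriage's underside), 36 mm to -x of the rail's middle line.
- catch (a joint): How far pin and thumb pad, one piece, are pressed down (m): 0 up, 0.015 fully down; spring about 1 N at first, 4 N fully down. From 0.012 on the carriage clears the pin; while over the pin the carriage itself keeps it down, and the pin springs up once the carriage has gone by.
- pad: Red thumb pad, flat plate 36 mm (x) by 95 mm (y), 7 mm thick. Origin: middle of its top, 33 mm above the table when up, 18 mm when fully down. In the stop's frame at x = -0.074, y = +0.0175, reaching from y = -0.030 to +0.065. Axes as the bench's. The push tab passes 4 mm above the raised pad. A fingertip pressing the pad can slide along it.
- lamp: Lamp: black tube, 34 mm over its clamps, 88 mm long, lying along the rail on the carriage, its top 90 mm above the table. Origin: on the table under the carriage's middle. Not to be touched.
- lens_holder: Glass lens in a black ring, 49 mm across, its top 98 mm above the table, standing across the far end of the rail. Origin: on the table under it. Not to be touched.
- battery: Loose 9 V block battery, black and yellow, standing, 18x27x47 mm. Origin: middle of its underside. To be left alone.
- fuses: Loose small card box, 38x58x18 mm. Origin: middle of its underside. To be left alone.
- weight: Loose brass slotted mass, 38 mm across, 11 mm high. Origin: middle of its underside. To be left alone.
- rubber_eraser: Loose eraser in a blue sleeve, 19x42x12 mm. Origin: middle of its underside. To be left alone.
- red_clip: Loose red crocodile clip, 11x56x11 mm. Origin: middle of its underside. To be left alone.
There are look-alikes about, which are no part of the job. Several things have the shape of the stop; the one meant has the colours described above.

How it is judged:
By the outcome, as a careful person would: the job done as asked, in the order asked, and still so for the second after the job is handed in, with the robot touching nothing.
It also fails if it takes over 42 s, if anything falls off the work surface, if the arm or the gripper's body presses on something with over 40 N, if the wrist force passes 120 N, or if a joint passes its speed limit or range.

## Working session

There is one attempt and no reset: what is moved stays moved. The work goes in short steps, each a Python script; the robot and the scene stay as the last script left them, time stands still between calls to the robot, and variables do not carry over. Pictures are saved under pics/ and viewed, at most 10 in all, crops included, and the job is handed in when it is done.

```bash
mkdir -p pics; python3 - <<'E'
from bench import *
import cv2,numpy as np
for n in("scene","top"):
    c=capture(n); cv2.imwrite(f"pics/{n}0.png",c["color"][:,:,::-1]); np.savez(f"{n}0.npz",**c); print(n,c["K"].tolist(),c["cam_to_world"].round(3).tolist())
print(read_time_s())
E
```

```text
scene [[478.61358608304135, 0.0, 317.26338861712554], [0.0, 478.61358608304135, 233.8637410006332], [0.0, 0.0, 1.0]] [[0.788, -0.395, 0.472, 0.108], [-0.615, -0.49, 0.617, -0.333], [-0.012, -0.777, -0.63, 0.598], [0.0, 0.0, 0.0, 1.0]]
top [[442.18407177140233, 0.0, 325.41789715066716], [0.0, 442.18407177140233, 236.95933762247867], [0.0, 0.0, 1.0]] [[0.014, -0.989, 0.145, 0.389], [-1.0, -0.017, -0.016, 0.197], [0.018, -0.145, -0.989, 0.908], [0.0, 0.0, 0.0, 1.0]]
0.1
```

View pics/top0.png

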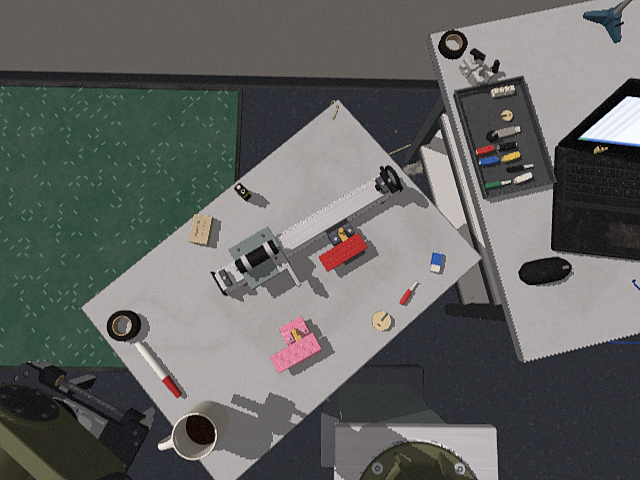

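View pics/scene0.png

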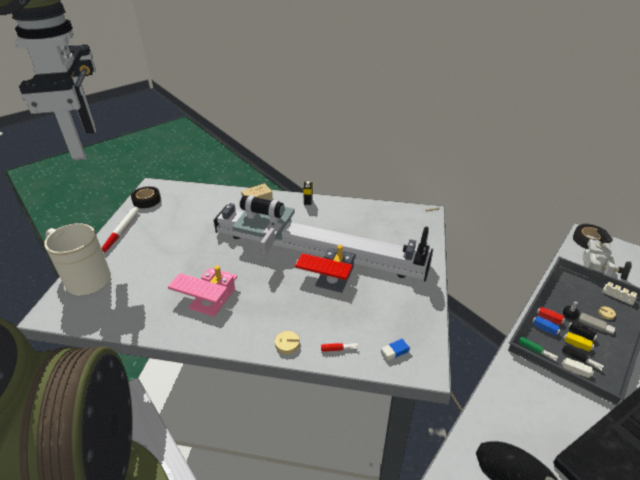

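The top view shows the rail from about (225,285) to (390,180), with the lamp carriage at (255,255) and its tab near (292,270). Candidates for the stop:
- The red pad on a dark block with a brass pin, at (344,252), clamped at the rail. This matches the description.
- The pink copy at (297,345), which is a decoy.
- Other red things: the clip at (409,293) and the marker at (172,387). Neither is the stop.

I'll check the choice in a close crop and measure it.

```bash
cat > h.py <<'E'
import cv2,numpy as np
def cloud(c):
    K=c["K"];T=c["cam_to_world"];z=c["z_map"];v,u=np.mgrid[:480,:640]
    P=np.stack([(u-K[0,2])/K[0,0]*z,(v-K[1,2])/K[1,1]*z,z],-1)
    return P@T[:3,:3].T+T[:3,3]
def ray(c,u,v,h):
    K=c["K"];T=c["cam_to_world"]
    d=T[:3,:3]@np.array([(u-K[0,2])/K[0,0],(v-K[1,2])/K[1,1],1]);return T[:3,3]+d*(h-T[2,3])/d[2]
E
python3 - <<'E'
from h import *
c=dict(np.load("top0.npz"));im=c["color"]
cv2.imwrite("pics/crop.png",cv2.resize(im[150:310,200:420,::-1],None,fx=3.6,fy=3.6,interpolation=cv2.INTER_CUBIC))
P=cloud(c);hsv=cv2.cvtColor(im,cv2.COLOR_RGB2HSV)
roi=np.zeros((480,640),bool);roi[150:310,200:420]=1
def rect(m,h):
    v,u=np.nonzero(m);W=np.array([ray(c,a,b,h)[:2] for a,b in zip(u,v)],np.float32)
    r=cv2.minAreaRect(W*1000);b=cv2.boxPoints(r)
    e=b[1]-b[0];f=b[2]-b[1];L=e if np.hypot(*e)>np.hypot(*f) else f
    print(len(u),np.round(r[0],1),np.round(r[1],1),"ang",np.degrees(np.arctan2(L[1],L[0]))%180)
big=lambda m:(lambda l,s:l==1+np.argmax(s[1:,4]))(*cv2.connectedComponentsWithStats(m.astype(np.uint8))[1:3])
red=roi&((hsv[...,0]<6)|(hsv[...,0]>174))&(hsv[...,1]>170)&(hsv[...,2]>120)
rect(big(red),.033)
rail=roi&(np.abs(P[...,2]-.036)<.006)&(hsv[...,1]<40)&(hsv[...,2]>120); rail[:,:282]=0
rect(big(cv2.morphologyEx(rail.astype(np.uint8),cv2.MORPH_OPEN,np.ones((3,3)))),.036)
t=np.zeros_like(roi);t[255:295,280:305]=1;t&=(P[...,2]>.052)
v,u=np.nonzero(t);print("tab",len(u),[(a,b,*P[b,a].round(3)) for a,b in zip(u,v)][:40])
E
```

```text
801 [488.5 148.2] [35.3 93. ] ang 121.81203
1923 [560.1 172.8] [ 36.4 226.4] ang 122.111176
tab 125 [(np.int64(280), np.int64(257), np.float64(0.473), np.float64(0.271), np.float64(0.052)), (np.int64(296), np.int64(257), np.float64(0.389), np.float64(0.197), np.float64(0.908)), (np.int64(281), np.int64(258), np.float64(0.471), np.float64(0.269), np.float64(0.053)), (np.int64(281), np.int64(259), np.float64(0.47), np.float64(0.269), np.float64(0.052)), (np.int64(286), np.int64(260), np.float64(0.468), np.float64(0.259), np.float64(0.052)), (np.int64(286), np.int64(261), np.float64(0.466), np.float64(0.259), np.float64(0.054)), (np.int64(287), np.int64(262), np.float64(0.464), np.float64(0.257), np.float64(0.053)), (np.int64(288), np.int64(262), np.float64(0.464), np.float64(0.255), np.float64(0.052)), (np.int64(285), np.int64(263), np.float64(0.462), np.float64(0.261), np.float64(0.053)), (np.int64(295), np.int64(264), np.float64(0.389), np.float64(0.197), np.float64(0.908)), (np.int64(280), np.int64(265), np.float64(0.458), np.float64(0.27), np.float64(0.053)), (np.int64(288), np.int
[... 1848 characters left out ...]
nt64(288), np.int64(269), np.float64(0.45), np.float64(0.254), np.float64(0.064)), (np.int64(289), np.int64(269), np.float64(0.45), np.float64(0.252), np.float64(0.063)), (np.int64(290), np.int64(269), np.float64(0.45), np.float64(0.25), np.float64(0.064)), (np.int64(291), np.int64(269), np.float64(0.45), np.float64(0.248), np.float64(0.063)), (np.int64(292), np.int64(269), np.float64(0.45), np.float64(0.246), np.float64(0.066)), (np.int64(282), np.int64(270), np.float64(0.448), np.float64(0.266), np.float64(0.052)), (np.int64(288), np.int64(270), np.float64(0.448), np.float64(0.254), np.float64(0.064)), (np.int64(289), np.int64(270), np.float64(0.448), np.float64(0.252), np.float64(0.062))]
```

View pics/crop.png

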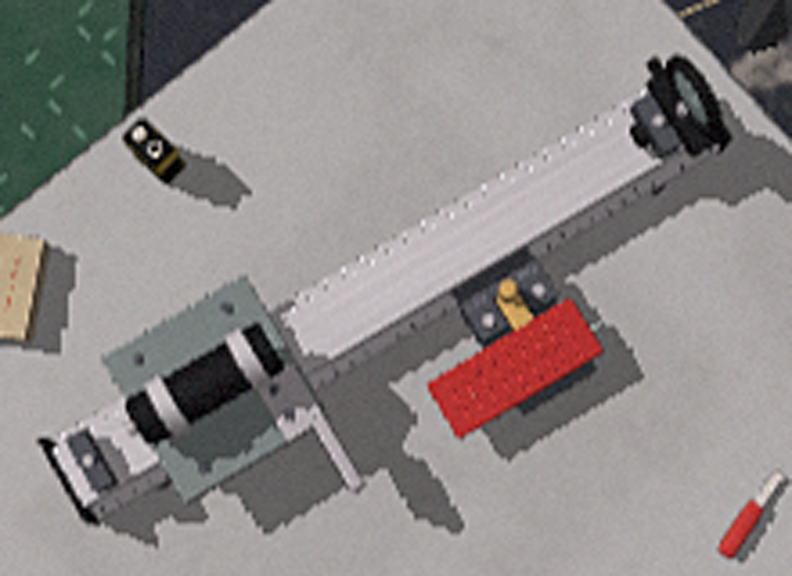

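The crop confirms the choice: red pad at about crop (515,368), dark block and brass pin at (512,290), beside the rail, with the pushing face of the tab at (325,455). I'll pre-push the carriage with closed fingers to about 18 mm short of the pin, passing above the raised pad. Then I'll back off slightly and press the pad.

```bash
cat >> h.py <<'E'
A=np.radians(122.0);xb=np.array([np.cos(A-np.pi/2),np.sin(A-np.pi/2)]);yb=np.array([np.cos(A),np.sin(A)])
pad=np.array([.4885,.1482]);S0=pad@xb+.074;T0=pad@yb-.0175   # stop origin
def W(x,y,z): # stop frame -> world
    return np.r_[(S0+x)*xb+(T0+y)*yb,z]
def stopf(P): return np.stack([P[...,:2]@xb-S0,P[...,:2]@yb-T0,P[...,2]],-1)
def R(sg): # tool down, tool y along +-rail
    y=np.r_[sg*yb,0];z=np.array([0,0,-1.]);return np.column_stack([np.cross(y,z),y,z])
def tab(c):
    Q=stopf(cloud(c));m=(Q[...,2]>.058)&(Q[...,2]<.07)&(Q[...,0]>-.09)&(Q[...,0]<-.046)&(c["z_map"]>0)
    q=Q[m];return len(q),np.percentile(q,[5,50,95],axis=0).round(4)
E
python3 - <<'E'
from h import *
from bench import *
for n in("top","scene"): print(n,*tab(dict(np.load(n+"0.npz"))))
for sg in(1,-1):
    for y in(.17,-.1):
        q=inverse_kinematics(W(-.074,y,.05),R(sg));print(sg,y,None if q is None else np.round(q,2))
E
```

```text
top 103 [[-0.0856  0.1212  0.0606]
 [-0.0666  0.1251  0.0638]
 [-0.0484  0.1293  0.0662]]
scene 103 [[-0.0874  0.1214  0.0588]
 [-0.0698  0.1239  0.0641]
 [-0.0495  0.1285  0.0661]]
1 0.17 [ 0.52  0.37  1.83 -0.    0.94 -1.61]
1 -0.1 [ 0.02  0.48  1.66 -0.    1.   -2.11]
-1 0.17 [ 0.52  0.37  1.83 -0.    0.94  1.54]
-1 -0.1 [ 0.02  0.48  1.66 -0.    1.    1.03]
```

```bash
python3 - <<'E'
from h import *
from bench import *
r=R(-1);X=-.074
set_gripper(0)
movep(W(X,.168,.17),r); servo_line(W(X,.168,.043),feed=.12)
f0=read_wrist_force()
print(servo_line(W(X,.0465,.043),feed=.07,max_force=8), np.round(read_wrist_force()-f0,2),stopf(read_position()),read_finger_gap())
servo_line(W(X,.053,.043),feed=.05)
c=capture("top");print(*tab(c));cv2.imwrite("pics/t1.png",cv2.resize(c["color"][150:310,200:420,::-1],None,fx=3,fy=3))
c=capture("scene");print(*tab(c));cv2.imwrite("pics/s1.png",cv2.resize(c["color"][170:310,200:450,::-1],None,fx=3,fy=3))
print(read_time_s())
E
```

```text
False [ 0.68 -0.94  0.39] [-0.07403809  0.04665562  0.04296834] 0.0007668114090782063Traceback (most recent call last):
  File "<stdin>", line 9, in <module>
  File "h.py", line 18, in tab
    q=Q[m];return len(q),np.percentile(q,[5,50,95],axis=0).round(4)
                         ~~~~~~~~~~~~~^^^^^^^^^^^^^^^^^^^^
    return _quantile_unchecked(
        a, q, axis, out, overwrite_input, method, keepdims, weights)
    return _ureduce(a,
                    func=_quantile_ureduce_func,
    ...<5 lines>...
                    overwrite_input=overwrite_input,
                    method=method)
    r = func(a, **kwargs)
    result = _quantile(arr,
                       quantiles=q,
    ...<2 lines>...
                       out=out,
                       weights=wgt)
    slices_having_nans = np.isnan(arr[-1, ...])
                                  ~~~^^^^^^^^^
IndexError: index -1 is out of bounds for axis 0 with size 0
```

The arm hides the tab from the top camera, so I'll use the scene camera instead.

```bash
python3 - <<'E'
from h import *
from bench import *
c=capture("scene");cv2.imwrite("pics/s1.png",cv2.resize(c["color"][150:310,200:450,::-1],None,fx=3,fy=3))
Q=stopf(cloud(c));m=(Q[...,2]>.056)&(Q[...,2]<.068)&(Q[...,0]>-.1)&(Q[...,0]<-.046)&(Q[...,1]>0)&(Q[...,1]<.15)
print(m.sum(),np.round(np.percentile(Q[m],[2,25,50,75,98],axis=0),4).tolist() if m.any() else 0)
print(read_time_s(),stopf(read_position()))
E
```

```text
204 [[-0.0879, 0.0263, 0.0563], [-0.0839, 0.0287, 0.0601], [-0.0813, 0.0331, 0.0634], [-0.0692, 0.0481, 0.0649], [-0.0484, 0.0652, 0.0675]]
6.4167 [-0.07396839  0.0531181   0.04301147]
```

View pics/s1.png

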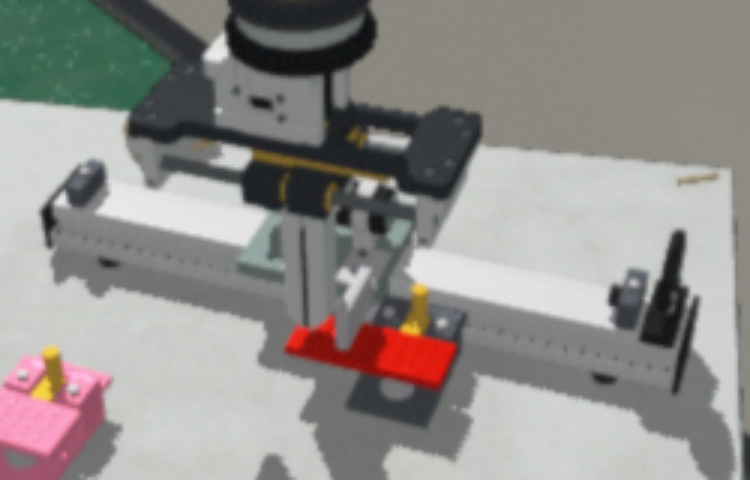

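The view shows the closed fingertips at crop (310,315), over the pad's rear end. The tab is just ahead of them at (355,300), and the pin is still up at (420,300). The tab's rear face is at about y = +0.0345 in the stop frame, 20 mm short of the pin. Next I press the pad and push.

```bash
python3 - <<'E'
from h import *
from bench import *
X=-.074
f0=read_wrist_force()
print("press",servo_line(W(X,.053,.012),feed=.03,max_force=7),stopf(read_position()).round(4),np.round(read_wrist_force()-f0,1))
z=read_position()[2]
if z<.021:
    print("over pin",servo_line(W(X,-.02,z-.0005),feed=.05,max_force=12),stopf(read_position()).round(4),np.round(read_wrist_force()-f0,1))
c=capture("scene");cv2.imwrite("pics/s2.png",cv2.resize(c["color"][150:310,200:450,::-1],None,fx=3,fy=3))
print(read_time_s())
E
```

```text
press True [-0.0739  0.053   0.0179] [-4.3 -2.1 11.1]
over pin False [-0.0734 -0.0191  0.0179] [-6.   7.5 11.7]
8.875
```

View pics/s2.png

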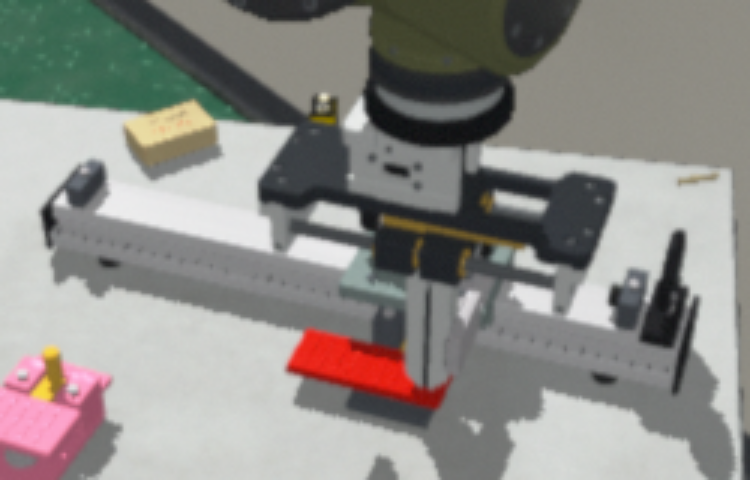

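The pad is down with the fingertip on it at (430,380), and the carriage is over the pin. I'll push on to the end stop, then back off.

```bash
python3 - <<'E'
from h import *
from bench import *
X=-.074
z=.0180
print(servo_line(W(X,-.06,z),feed=.06,max_force=25),stopf(read_position()).round(4))
f0=read_wrist_force()
print("end",servo_line(W(X,-.22,z),feed=.045,max_force=9),stopf(read_position()).round(4),np.round(read_wrist_force()-f0,1),read_time_s())
c=capture("scene");cv2.imwrite("pics/s3.png",cv2.resize(c["color"][150:310,200:450,::-1],None,fx=3,fy=3))
E
```

```text
False [-0.0744 -0.0599  0.0177]
end True [-0.0741 -0.0834  0.0177] [-1.5  4.9  4. ] 10.8167
```

View pics/s3.png

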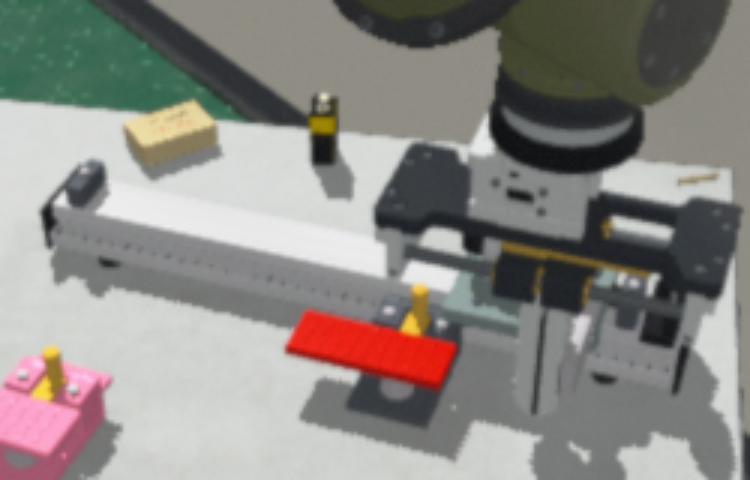

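The pin is up again at (420,300), behind the carriage. I'll push a bit more to be sure this is the end stop and not a force spike from the pin release.

```bash
python3 - <<'E'
from h import *
from bench import *
X=-.074
p=stopf(read_position())
print("end",servo_line(W(X,p[1]-.03,.0177),feed=.03,max_force=8),stopf(read_position()).round(4),np.round(read_wrist_force(),1))
servo_line(W(X,p[1]+.02,.0185),feed=.05)
servo_line(W(X-.03,p[1]+.02,.2),feed=.12)
movep(W(-.2,.13,.25),R(-1))
c=capture("top");print(*tab(c));cv2.imwrite("pics/t4.png",cv2.resize(c["color"][150:310,200:420,::-1],None,fx=3.6,fy=3.6))
c=capture("scene");print(*tab(c));cv2.imwrite("pics/s4.png",cv2.resize(c["color"][150:310,200:450,::-1],None,fx=3,fy=3));print(read_time_s())
E
```

```text
end True [-0.0743 -0.0833  0.0174] [0.3 1.1 0.7]
107 [[-0.0851 -0.1034  0.0592]
 [-0.0668 -0.0988  0.0638]
 [-0.0481 -0.0953  0.0663]]
109 [[-0.0881 -0.1034  0.0597]
 [-0.0695 -0.0996  0.0642]
 [-0.0483 -0.0955  0.0657]]
14.3333
```

View pics/s4.png

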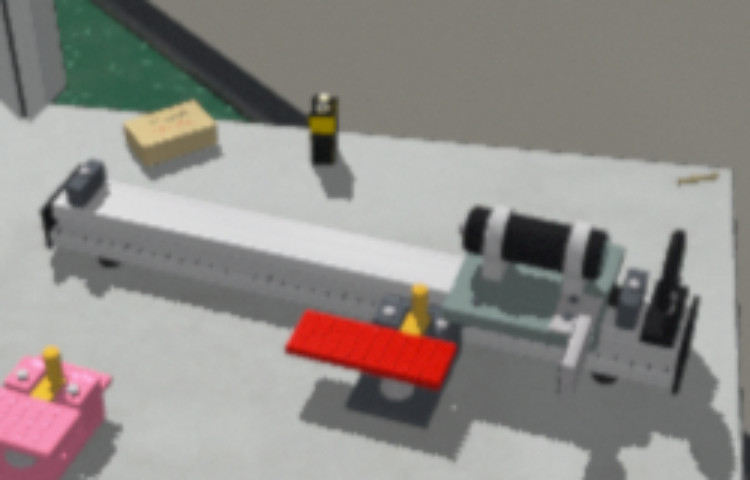

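View pics/t4.png

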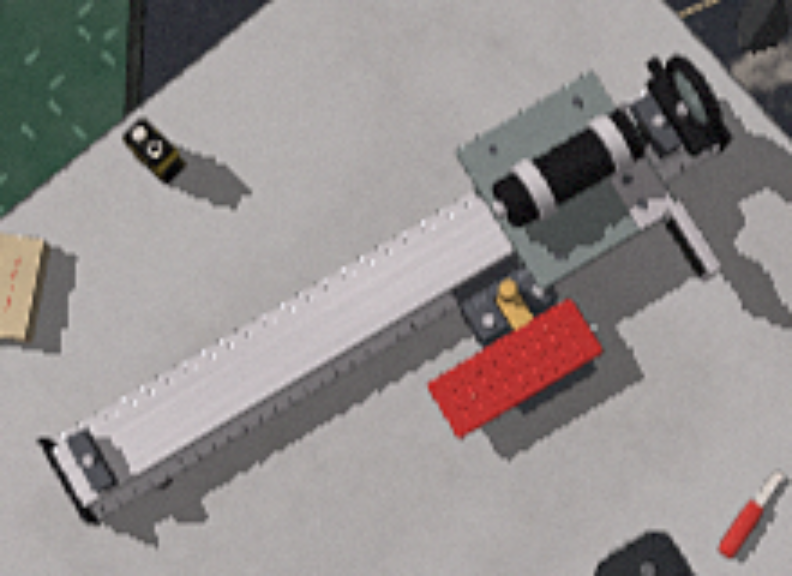

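The carriage stands by the end stop, with the pin up behind it at (512,290) and the loose things unmoved. One last numeric check against the lens and rail position: the lens should be 43 mm beyond the tab's rear face.

```bash
python3 - <<'E'
from h import *
for n in("top","scene"):
    c=dict(np.load(n+"0.npz"));Q=stopf(cloud(c));ok=c["z_map"]>0
    m=ok&(Q[...,2]>.07)&(Q[...,2]<.105)&(abs(Q[...,0])<.03)&(Q[...,1]<-.1)&(Q[...,1]>-.2)
    r=ok&(abs(Q[...,2]-.034)<.006)&(abs(Q[...,0])<.024)&(abs(Q[...,1])<.4)
    e=ok&(Q[...,2]>.042)&(Q[...,2]<.06)&(abs(Q[...,0])<.02)&(Q[...,1]<-.08)&(Q[...,1]>-.2)
    print(n,"lens",np.percentile(Q[m][:,1],[5,50,95]).round(4),"rail",np.percentile(Q[r][:,1],[.3,99.7]).round(4),"endstop",np.percentile(Q[e][:,1],[2,50,98]).round(4))
E
```

```text
top lens [-0.1421 -0.137  -0.1353] rail [-0.1527  0.2609] endstop [-0.1385 -0.1225 -0.1067]
scene lens [-0.142  -0.1389 -0.1349] rail [-0.1553  0.2607] endstop [-0.1477 -0.1242 -0.1069]
```

The lens is at -0.139, as expected. The end stop's face is at -0.107 and the carriage's front edge at -0.106, so they are in contact within measuring accuracy.

```bash
python3 -c "
from bench import *
print(sign_off(),read_time_s())"
```

```text
the job is handed in; nothing more can be done
the job is handed in; nothing more can be done
```

The job is handed in: the carriage rests against the end stop (to about 1 mm by camera), the pin is up behind it, and the arm is clear after about 14 s of the allowed 42 s; no verdict was shown.

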